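# Set the strain viewer to dark field

## Robot

A 6-joint arm with a two-finger parallel gripper is mounted at the origin on the work surface. World frame = base frame: x ahead of the robot, y to its left, z up, the work surface at z = 0. Lengths are in m, angles in rad, forces in N, time in s.
With the tool pointing down it reaches from about 0.25 to 0.775 m from the base axis. Payload 4 kg.
Tool frame: the origin (TCP) lies at the very end of the fingers, on their centre line; the grasp point (between the pads) lies 19 mm behind it; z points along the fingers, y is the direction in which the jaws open and shut (so a half turn about z gives the same grasp; the last joint's range is limited). The gripper opens to 94 mm and grips with 3 to 60 N. Pads are 16 mm wide; open, the fingers measure 119 mm over their backs; the gripper's body (75 mm by 177 mm) begins 78 mm behind the grasp point.
Start: joints at [-1.432, 0.087, 1.371, -0, 1.684, -0.103], TCP at [0.132, -0.534, 0.206] pointing down, gripper open.
Joint ranges: [-3.1, 3.1], [-0.76, 2.03], [0.27, 2.55], [-1.08, 4.22], [0.17, 2.65], [-2.57, 2.57]. Speed limits (rad/s): [2.79, 2.79, 3.14, 3.14, 3.14, 3.14].

## Interface

Orientations are given as [roll, pitch, yaw] about the fixed x, y, z axes, in that order (R = Rz(yaw) Ry(pitch) Rx(roll)).
In Python, from bench import robot, snapshot, calibration gives the robot as it stands. The module is installed in compiled form; this text tells all that it offers.
- The arm moves only by the tool servo_tool, never from a script. Its argument "series" is text: rows parted by semicolons, each of 5 numbers parted by spaces: the closure, from -1 (fully open) to 1 (shut), then the shift along the tool's x, y, z in cm, then the turn about the tool's z in rad. A call has 1 to 20 rows; each row is the pose to reach, as a shift and turn from the pose commanded when the call began, along the tool's axes at that moment; what a row does not reach only later rows make up. A row lasts 1/12 s, in which the tool goes at most 41.7 mm and 7.16 degrees, less where a joint would pass 70% of its speed; a pose out of reach is approached as far as the arm can. A call with a gripper value outside its range is refused whole. The fingers move at their own pace and stop on an object; the grip force is fixed at half the most. Time passes only in rows, so rows that repeat a pose let the fingers close. It gives the time, the measured TCP pose, the force and the opening at its end, in the units of the state.
- robot.get_obs(): the state, without advancing time (a new reading comes with each control period).
- snapshot(name): name is "side" or "top" or "wrist"; returns (picture, depth): 420x560x3 uint8, red, green, blue; 420x560 float32, m along the optical axis (not along the pixel's ray), 0 where there is no reading.
- calibration(name): a dict with "fx", "fy", "cx", "cy" (pixels), "rvec" (rotation vector, rad) and "tvec" (3), from world to camera coordinates, as OpenCV has them; the wrist camera has in their place "tool_from_camera" (4x4, takes a point from camera to tool coordinates, whose origin is the TCP and whose axes are the flange's). Camera axes: x right, y down, z forward; pixel columns grow to the right and rows downward; lengths in m; the calibration is good to about 2 mm. A picture is of the moment at which its call begins: read the wrist's pose just before it. calibration takes no time and is no camera call.
- robot.close_job(): hands the job in, once; it reports no verdict.
The state is a dict: "time": time; "joint_positions": joint angles; "qvel": joint speeds; "joint_torque": joint torques, N m; "tool_pos": TCP position; "ee_rot": TCP orientation; "wrist_force": force on the tool from outside, world axes, zero at the start; "wrist_torque": the same for the moment, N m; "width": finger opening in m.
Only numpy, scipy, OpenCV 4.12 (cv2) and the standard library are available. Lean on these libraries where they do the work, as an engineer would, in place of code of your own. Each camera call takes 0.05 s, during which the arm holds its last target. There are 200 camera calls.

## Task

Get the polariscope (the white glass strain viewer) ready for checking the pendant that lies on its lamp: switch its lamp on by pressing down the raised half of the red rocker, the half with the white dot, and push the blue-knobbed lever round its arc until the lever's line stands at the long red mark on the scale. Work by touch only: press and push with the fingertips or the outside of the fingers, never take the lever knob between the fingers, and keep off the dark filter glass. Leave the pendant and everything else on the bench where it is, and finish clear with the lever and switch staying as set.

Things in the scene. Friction and masses are not known exactly. Their poses are not given: they have to be found in the camera images.
- polariscope: Fixed instrument; origin on the table under the head's axis. -x is its front (lever, operator), +y side the control pod. White base: x -105 to 115, y -100 to 240 mm, top at 60 mm, lamp window (stage) at x = y = 0. Column at x = 96 mm, 196 mm high. It carries the round black analyser head, 130 mm in diameter, 172 to 200 mm above the table, over the stage.
- ring_axis (a point): Point on the rotation axis of the analyser ring (vertical), at the height of the head's upper face, 200 mm above the table. Axes parallel to the polariscope's.
- red_mark (a point): Outer end of the long red mark (crossed position, dark field) at the rim of the head's upper face, 64 mm from the axis, 200 mm up. Radial scale on the front of that face: short white marks every 10 degrees, one long white mark (parallel position) and, 90 degrees counter-clockwise of it from above, the long red one.
- analyser (a joint): Angle of ring and lever, rad. 0: lever points along the polariscope's -x; positive is counter-clockwise from above (towards its -y). Range -1.16 to 1.16; red mark at 0.698, long white at -0.873; starts between -1.1 and 0.25. Friction only (about 1.3 N at the knob), stays where left. The lever is a flat bar 10 mm wide, top at 189 mm, with a black line along it, coming out of the head's side.
- lever_knob (a point): Blue upright knob at the end of the lever: a post of 12 mm diameter, from 189 to 224 mm above the table, its axis 105 mm from the ring's axis. Origin on the post's axis 205 mm above the table, near mid-height; its x axis points from the knob to the ring's axis, z is up.
- filter (a point): Dark polarising filter glass in the middle of the analyser head, 81 mm in diameter, its upper face 188 mm above the table, turns with the ring. Not to be touched. Point: centre of its upper face.
- lamp_switch (a joint): Red V-shaped rocker, rad: 0 off (front half raised), 0.40 on (front half pressed level, rear half raised). Stays where left; 2 to 3 N on the raised end turn it. 24 mm wide, each half 22 mm long, hinge along the polariscope's y at x = -60, y = 190 mm, 67 mm above the table; the half that is down lies level at 67 mm. The black frame around it is at 64 mm.
- switch_on_half (a point): Point on the upper face of the front half of the rocker, at its white dot, 16 mm from the hinge line; press here straight down until this half is level (67 mm above the table).
- pendant: Bystander, not to be disturbed: amber glass pendant (domed disc, 42 mm across, 14 mm high) lying on the lamp window under the analyser head; origin at the centre of its underside.
- bead_dish: Bystander, not to be disturbed: small blue dish of beads, 64 mm across, 18 mm high, standing on the rear of the control pod of the instrument; origin at the centre of its underside.
- frit_jar: Bystander, not to be disturbed: green glass jar with orange lid, 56 mm across, 75 mm high, standing on the table close to the right side of the instrument; origin at the centre of its underside.
- tweezers: Bystander, not to be disturbed: steel tweezers, 115 mm long, 7 mm high, lying on the table in front of the instrument; origin on the table near the middle, x axis towards the tips.
- marver_paddle: Bystander, not to be disturbed: graphite paddle with wooden handle, about 210 mm long, 18 mm high, lying on the table at the right; origin on the table near the middle.
- bead_press: Bystander, not to be disturbed: brass bead press block, 60 x 45 mm, with two steel pins to 38 mm high, on the table at the left; origin at the centre of its underside.

How it is judged:
At the end, for the whole second after the job is handed in: The lever stands within 2.5 degrees (a quarter of a division) of the long red mark, at rest; the rocker is on (beyond 0.32 of 0.40 rad); pendant and dish are within 12 mm, and the other bystanders within 20 mm, of where they were (value of joint analyser between 0.654 and 0.742 rad and velocity of joint analyser between -0.02 and 0.02 rad/s and value of joint lamp_switch above 0.32 rad and distance of each of pendant, bead_dish from where it was at the start of the episode below 0.012 m and distance of each of frit_jar, tweezers, marver_paddle, bead_press from where it was at the start of the episode below 0.02 m); the robot touches nothing.
It fails at once if the lever knob is taken between the fingers (horizontal distance between the grasp point and lever_knob below 0.007 m and z of the grasp point in the frame of lever_knob below 0.033 m and contact force between the fingers and knob_post above 0.5 N).
It fails at once if the filter glass is touched (contact force between any of the fingers, the arm and filter_glass above 0.3 N).
It fails at once if a bystander is moved, lifted or knocked over (distance of any of pendant, bead_dish from where it was at the start of the episode above 0.012 m or distance of any of frit_jar, tweezers, marver_paddle, bead_press from where it was at the start of the episode above 0.02 m).
It also fails if it takes over 53 s, if anything falls off the work surface, if the arm or the gripper's body presses on something with over 40 N, if the wrist force passes 120 N, or if a joint passes its speed limit or range.

## Working session

There is one attempt and no reset: what is moved stays moved. The work goes in short steps, Python scripts to look and compute and a tool call to move; the robot and the scene stay as the last step left them, time stands still between calls to the robot, and variables do not carry over. Pictures are saved under pics/ and viewed, about 8 in all and at most 12, crops included, and the job is handed in when it is done.

Besides the shell and the picture viewer there is one more tool, called as name(argument=value, ...) on one line, values as JSON. servo_tool: Moves the arm, as the interface text tells. Its arguments: {"type":"object","properties":{"series":{"type":"string"}},"required":["series"]}

```bash
mkdir -p pics; cat > h.py <<'E'
import numpy as np, cv2
from bench import robot, snapshot, calibration
def save(n,p): cv2.imwrite(f"pics/{n}.png", cv2.cvtColor(p,cv2.COLOR_RGB2BGR))
def world(name,u,v,d):
    c=calibration(name); R=cv2.Rodrigues(np.array(c["rvec"],float))[0]; t=np.array(c["tvec"],float).ravel()
    p=np.stack([(u-c["cx"])/c["fx"]*d,(v-c["cy"])/c["fy"]*d,d],-1)
    return (p-t)@R
def proj(name,P):
    c=calibration(name); K=np.array([[c["fx"],0,c["cx"]],[0,c["fy"],c["cy"]],[0,0,1.]])
    return cv2.projectPoints(np.array(P,float).reshape(-1,1,3),np.array(c["rvec"],float),np.array(c["tvec"],float),K,None)[0].reshape(-1,2)
E
python3 - <<'E'
from h import *
for n in("top","side"):
    p,d=snapshot(n); save(n,p); np.save(n+"_d",d); np.save(n+"_p",p)
print(robot.get_obs())
print(calibration("top"))
E
```

```text
{'time': 0.1, 'joint_positions': array([-1.43213798e+00,  8.78584912e-02,  1.37203904e+00, -2.83425275e-05,
        1.68359366e+00, -1.03070580e-01]), 'qvel': array([-0.00136676, -0.00223084, -0.0044199 ,  0.00136638,  0.00032062,
        0.00017078]), 'joint_torque': array([ 1.88958133e-03, -3.41251767e+01, -3.03301728e+01,  7.18939095e-02,
        3.04349838e-02, -9.94871948e-05]), 'tool_pos': array([ 0.1315959 , -0.53353869,  0.20446608]), 'ee_rot': array([-3.13970129e+00, -1.67318142e-04,  2.41725602e-01]), 'wrist_force': array([ 0.54250839,  0.41274931, -0.43887013]), 'wrist_torque': array([0.04762824, 0.01847074, 0.01439033]), 'width': 0.09406649324156262}
{'fx': 475.2085779389501, 'fy': 475.2085779389501, 'cx': 285.6955789276797, 'cy': 209.45236652947818, 'rvec': array([ 2.12745541, -2.14864657,  0.13309727]), 'tvec': array([-1.17579827e-03,  5.68760937e-01,  1.45255797e+00])}
```

View pics/top.png

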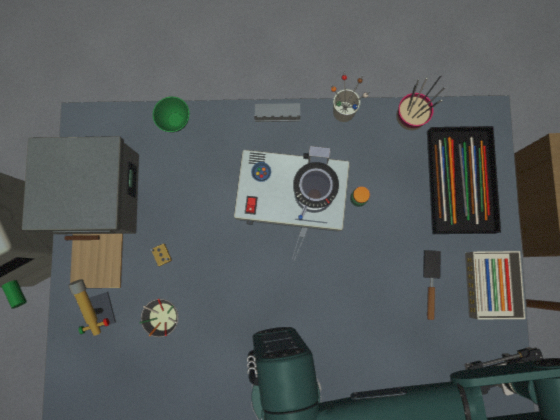

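View pics/side.png

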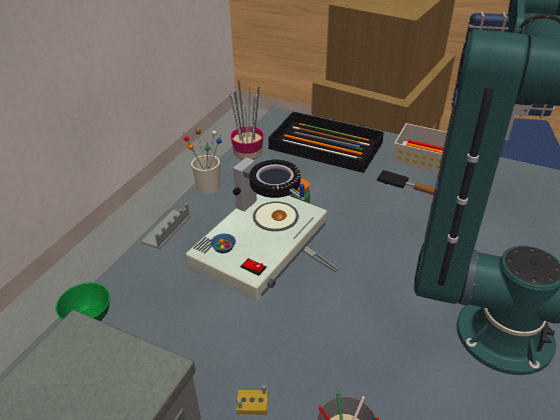

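The top view shows the head at about (317,185), the knob at about (301,215), and the rocker at (251,205) with the dish behind it at (261,171). The jar is at (361,196). Next I'll fit the instrument pose.

```bash
cat > m.py <<'E'
from h import *
p=np.load("top_p.npy");d=np.load("top_d.npy")
v,u=np.mgrid[:420,:560]; W=world("top",u,v,d)
np.save("W",W)
# base top
m=(abs(W[...,2]-.06)<.006)&(u>225)&(u<360)&(v>140)&(v<240)
P=W[m][:,:2]; print("base z",np.median(W[m][:,2]),len(P))
m8=cv2.morphologyEx(m.astype('uint8'),cv2.MORPH_OPEN,np.ones((3,3)))
P=W[m8>0][:,:2]
print("rect",cv2.minAreaRect((P*1000).astype('float32')))
# head ring top ~0.2
m=(W[...,2]>.19)&(W[...,2]<.207)&(u>285)&(u<345)&(v>150)&(v<225)
P=W[m]; print("head",np.median(P,0),cv2.minEnclosingCircle((P[:,:2]*1000).astype('float32')))
hsv=cv2.cvtColor(p,cv2.COLOR_RGB2HSV).astype(int)
red=((hsv[...,0]<8)|(hsv[...,0]>172))&(hsv[...,1]>150)&(hsv[...,2]>80)&(v>140)&(v<240)&(u>230)&(u<350)
n,l,s,c=cv2.connectedComponentsWithStats(red.astype('uint8'))
for i in range(1,n):
    print("red",s[i],c[i],np.median(W[l==i],0))
bl=(hsv[...,0]>95)&(hsv[...,0]<125)&(hsv[...,1]>140)&(hsv[...,2]>60)&(v>195)&(v<240)&(u>285)&(u<350)
n,l,s,c=cv2.connectedComponentsWithStats(bl.astype('uint8'))
for i in range(1,n): print("blue",s[i],c[i],np.median(W[l==i],0))
cv2.imwrite("pics/crop.png",cv2.resize(cv2.cvtColor(p[140:270,225:375],cv2.COLOR_RGB2BGR),None,fx=5,fy=4.6,interpolation=cv2.INTER_CUBIC))
E
python3 m.py
```

```text
base z 0.06125852057362813 4764
rect ((630.6278076171875, -25.035049438476562), (339.6507873535156, 219.359375), 82.70609283447266)
head [ 0.62778866 -0.09666858  0.19875702] ((614.972412109375, -90.60845947265625), 106.82625579833984)
red [260 175   3   2   6] [261.  175.5] [0.67077884 0.06818616 0.07710417]
red [246 198  10  15  99] [250.62626263 204.37373737] [0.58312975 0.10014042 0.07036993]
red [326 199   1   1   1] [326. 199.] [ 0.57304031 -0.12280206  0.20627257]
red [327 201   2   2   2] [327.5 201.5] [ 0.56662161 -0.12715194  0.20186429]
blue [300 216   2   3   5] [300.4 216.8] [ 0.52121916 -0.04934238  0.22462202]
```

View pics/crop.png

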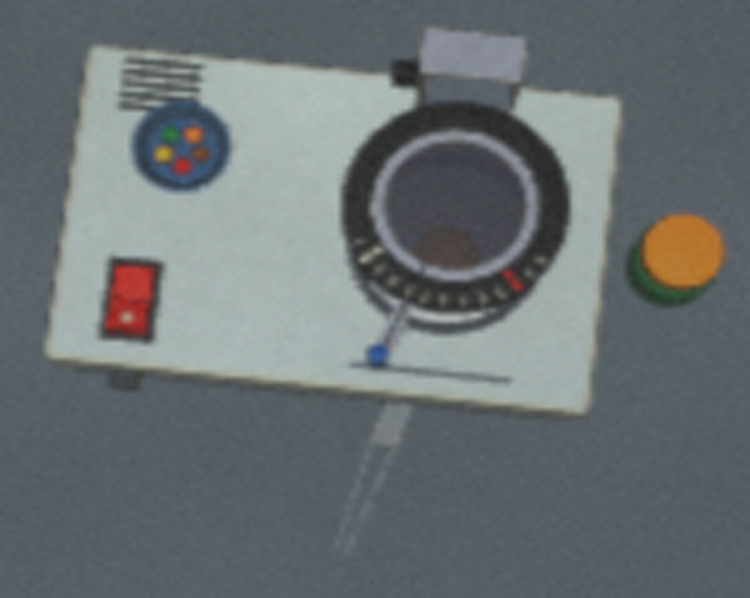

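```bash
cat >> h.py <<'E'
YAW=-0.1273; O=np.array([.6168,-.0938])
def l2w(x,y):
    c,s=np.cos(YAW),np.sin(YAW); return O+[c*x-s*y,s*x+c*y]
def w2l(P):
    c,s=np.cos(YAW),np.sin(YAW); D=np.asarray(P)[...,:2]-O; return np.stack([c*D[...,0]+s*D[...,1],-s*D[...,0]+c*D[...,1]],-1)
def rel(x,y,z,yaw):
    "shift (cm, tool axes) and turn to go to world pose"
    o=robot.get_obs(); r=o["ee_rot"]
    c,s=np.cos(r[2]),np.sin(r[2]); D=np.array([x,y,z])-o["tool_pos"]
    return np.round([100*(c*D[0]+s*D[1]),100*(s*D[0]-c*D[1]),-100*D[2],r[2]-yaw],3)
E
python3 - <<'E'
from h import *
W=np.load("W.npy")
print("dot",W[208:210,249:252].mean((0,1)),"pred",l2w(-76,190), w2l(W[208:210,249:252].mean((0,1))))
H=W[140:225,285:350].reshape(-1,3);H=H[(H[:,2]>.19)&(H[:,2]<.207)]; L=w2l(H); print(len(H))
for a in range(0,360,30):
    t=np.radians(a); e=L[(L[:,0]<75)]@[np.cos(t),np.sin(t)]; print(a,round(np.percentile(e,99.5)*1000,1),end="; ")
print(calibration("wrist"))
print(rel(.52,.02,.33,YAW))
E
```

```text
dot [0.56824835 0.10249232 0.07322875] pred [-50.64650345 198.01746601] [-0.07307936  0.18854003]
1612
0 110.2; 30 104.1; 60 74.1; 90 61.7; 120 65.0; 150 86.6; 180 84.4; 210 63.5; 240 62.4; 270 62.9; 300 73.7; 330 103.0; {'fx': 352.9675300081334, 'fy': 352.9675300081334, 'cx': 282.0116735970722, 'cy': 213.20964404669152, 'tool_from_camera': array([[ 4.12806696e-04, -9.63818692e-01, -2.66558359e-01,
         7.64537503e-02],
       [ 9.99999913e-01,  3.82289376e-04,  1.66376374e-04,
         1.30577836e-03],
       [-5.84542305e-05, -2.66558404e-01,  9.63818766e-01,
        -1.79891209e-01],
       [ 0.00000000e+00,  0.00000000e+00,  0.00000000e+00,
         1.00000000e+00]])}
[ 50.962 -44.447 -12.553   0.369]
```

servo_tool(series="1 0 0 -12.5 0; 1 0 0 -12.5 0; 1 0 0 -12.5 0; 1 53 -43 -12.5 0.37; 1 53 -43 -12.5 0.37; 1 53 -43 -12.5 0.37; 1 53 -43 -12.5 0.37; 1 53 -43 -12.5 0.37; 1 53 -43 -12.5 0.37; 1 53 -43 -12.5 0.37; 1 53 -43 -12.5 0.37; 1 53 -43 -12.5 0.37; 1 53 -43 -12.5 0.37; 1 53 -43 -12.5 0.37; 1 53 -43 -12.5 0.37; 1 53 -43 -12.5 0.37; 1 53 -43 -12.5 0.37; 1 53 -43 -12.5 0.37; 1 53 -43 -12.5 0.37; 1 53 -43 -12.5 0.37")

```text
time: 1.77
tool_pos: [0.5449, 0.0145, 0.3287]
ee_rot: [-3.14, 0.002, -0.124]
wrist_force: [-0.1, -1.1, 0.0]
width: 0.0003
```

servo_tool(series="1 0 0 0 0; 1 0 0 0 0; 1 0 0 0 0; 1 0 0 0 0; 1 0 0 0 0; 1 0 0 0 0")

```text
time: 2.27
tool_pos: [0.5429, 0.0093, 0.331]
ee_rot: [3.141, -0.001, -0.13]
wrist_force: [-0.9, -0.6, -0.4]
width: 0.0007
```

```bash
cat >> h.py <<'E'
def wristW(name=None):
    o=robot.get_obs(); p,d=snapshot("wrist")
    if name: save(name,p)
    c=calibration("wrist"); v,u=np.mgrid[:420,:560]
    from scipy.spatial.transform import Rotation as Ro
    P=np.stack([(u-c["cx"])/c["fx"]*d,(v-c["cy"])/c["fy"]*d,d],-1)
    T=np.array(c["tool_from_camera"]); P=P@T[:3,:3].T+T[:3,3]
    return p,P@Ro.from_euler("xyz",o["ee_rot"]).as_matrix().T+o["tool_pos"]
E
python3 - <<'E'
from h import *
o=robot.get_obs();print(o["time"],o["tool_pos"],o["ee_rot"],o["width"])
p,W=wristW("w1"); np.save("w1W",W); np.save("w1p",p)
E
```

```text
2.2667 [0.54287434 0.00931812 0.33097563] [ 3.14142162e+00 -8.81308685e-04 -1.30084861e-01] 0.0007032069036690512
```

View pics/w1.png

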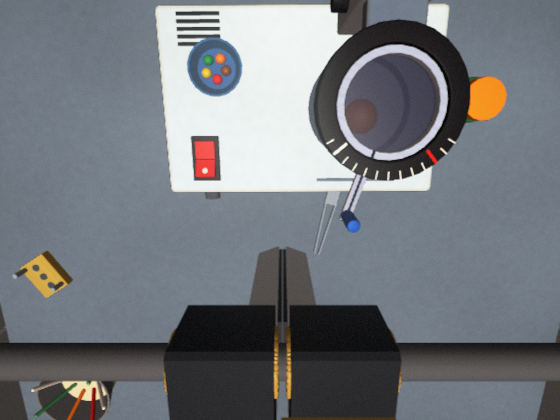

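The wrist view shows the white dot at (206,171), the knob top at (353,226), the red mark at about (432,157), and the head circle centred near (392,100).

```bash
cat > a.py <<'E'
from h import *
from scipy.optimize import least_squares
def analyse(p,W,show=True):
    hsv=cv2.cvtColor(p,cv2.COLOR_RGB2HSV).astype(int); L=w2l(W); z=W[...,2]
    near=np.hypot(L[...,0],L[...,1])
    m=(abs(z-.2)<.006)&(near<.09)&(L[...,0]<.05)
    m8=cv2.morphologyEx(m.astype('uint8'),cv2.MORPH_OPEN,np.ones((3,3)))
    # outer-edge boundary points
    P=L[m8>0]; a=np.arctan2(P[:,1],P[:,0]); r=np.hypot(*P.T); B=[]
    for k in np.arange(-np.pi,np.pi,.1):
        s=(a>=k)&(a<k+.1)&(abs(a)>.8)
        if s.sum()>5: B.append(P[s][np.argmax(r[s])])
    B=np.array(B); f=least_squares(lambda q:np.hypot(B[:,0]-q[0],B[:,1]-q[1])-q[2],[0,0,.065],loss="soft_l1",f_scale=.001).x
    red=((hsv[...,0]<8)|(hsv[...,0]>172))&(hsv[...,1]>120)&(hsv[...,2]>80)
    rm=red&(abs(z-.2)<.008)&(near<.075); R=L[rm]
    bl=(hsv[...,0]>95)&(hsv[...,0]<130)&(hsv[...,1]>120)&(abs(z-.224)<.005)&(near<.13)
    K=L[bl]; k=(K.min(0)+K.max(0))/2; c=f[:2]
    ang=lambda q:np.arctan2(-(q[1]-c[1]),-(q[0]-c[0]))
    rk=red&(abs(L[...,0]+.06)<.04)&(abs(L[...,1]-.19)<.03)&(z<.09)
    print("head c,r",f*1000,"redmark ang",ang(R.mean(0)),len(R),"z",W[rm][:,2].mean())
    print("knob loc",k*1000,"r",np.hypot(*(k-c))*1000,"ang",ang(k),len(K),"z",W[bl][:,2].mean())
    print("rocker loc x",np.percentile(L[rk][:,0],[1,99])*1000,"y",np.percentile(L[rk][:,1],[1,99])*1000, "z front/rear",[np.median(z[rk&(abs(L[...,0]+.06-s)<.004)]) for s in(-.016,.016)])
E
python3 - <<'E'
from a import *
p=np.load("w1p.npy");W=np.load("w1W.npy"); analyse(p,W)
print("dot",W[169:174,204:209].mean((0,1)),w2l(W[169:174,204:209].mean((0,1))))
m=(abs(W[...,2]-.06)<.004); m=cv2.morphologyEx(m.astype('uint8'),cv2.MORPH_OPEN,np.ones((5,5)))
L=w2l(W[m>0]); L=L[L[:,0]<.02]; print("base", np.percentile(L,[.2,99.8],axis=0)*1000)
fr=[L[(abs(L[:,1]-y)<.005)][:,0].min() for y in(-.08,0,.1,.15,.23)]; print("front edge",np.round(fr,4))
E
```

```text
head c,r [-0.46304589 -2.48899596 64.63223643] redmark ang 0.6994476497025361 76 z 0.20124774819523622
knob loc [-99.84194781  30.92809223] r 104.84687848834189 ang -0.3243816829184118 145 z 0.2239402853480947
rocker loc x [-83.37838987 -39.17881713] y [175.70929263 201.23084226] z front/rear [np.float64(0.07382051683602778), np.float64(0.06808187214452066)]
dot [0.56560874 0.09999796 0.07382446] [-0.07538093  0.18573074]
base [[-104.37472996  -98.36221921]
 [  19.67885409  235.02136945]]
front edge [-0.1033 -0.0986 -0.1044 -0.1041 -0.1039]
```

```bash
sed -i 's/O=np.array(.*/O=np.array([.6166,-.0960])/' h.py; python3 - <<'E'
from h import *
print(l2w(-76,190)); print(rel(*l2w(-76,190),.085,YAW))
E
```

```text
[-50.64670345 198.01526601]
[-7.6390670e+03 -1.8971329e+04  2.4596000e+01 -3.0000000e-03]
```

servo_tool(series="1 1 -9.4 0 0; 1 1 -9.4 0 0; 1 1 -9.4 0 0; 1 1 -9.4 4 0; 1 1 -9.4 8 0; 1 1 -9.4 12 0; 1 1 -9.4 15 0; 1 1 -9.4 18 0; 1 1 -9.4 21 0; 1 1 -9.4 23.5 0; 1 1 -9.4 24.2 0; 1 1 -9.4 24.2 0; 1 1 -9.4 24.2 0; 1 1 -9.4 24.2 0; 1 1 -9.4 24.2 0")

```text
time: 3.57
tool_pos: [0.5669, 0.1023, 0.0912]
ee_rot: [-3.141, -0.005, -0.128]
wrist_force: [-0.5, 0.6, 0.3]
width: 0.0007
```

```bash
python3 - <<'E'
from h import *
o=robot.get_obs();print(o["time"],o["tool_pos"],w2l(o["tool_pos"]),o["ee_rot"],o["wrist_force"])
E
```

```text
3.5667 [0.56692087 0.10233924 0.09117987] [-0.07445759  0.19042725] [-3.14075987 -0.00469274 -0.12826541] [-0.4728875   0.58903653  0.28048022]
```

servo_tool(series="1 -0.1 0 0.5 0; 1 -0.1 0 1 0; 1 -0.1 0 1.3 0; 1 -0.1 0 1.5 0; 1 -0.1 0 1.7 0; 1 -0.1 0 1.8 0; 1 -0.1 0 1.9 0; 1 -0.1 0 2.0 0; 1 -0.1 0 2.1 0; 1 -0.1 0 2.2 0; 1 -0.1 0 2.25 0; 1 -0.1 0 2.3 0; 1 -0.1 0 2.3 0; 1 -0.1 0 2.3 0")

```text
time: 4.73
tool_pos: [0.5643, 0.1025, 0.0672]
ee_rot: [-3.142, -0.001, -0.128]
wrist_force: [-4.9, -0.5, 8.7]
width: 0.0003
```

servo_tool(series="1 0 0 0.05 0; 1 0 0 0.05 0; 1 0 0 -1 0; 1 0 0 -4 0; 1 0 0 -8 0; 1 0 0 -12 0; 1 0 0 -16 0; 1 0 0 -20 0; 1 0 0 -22 0; 1 0 0 -22 0; 1 0 0 -22 0; 1 0 0 -22 0")

```text
time: 5.73
tool_pos: [0.5641, 0.1024, 0.2838]
ee_rot: [3.141, 0.002, -0.128]
wrist_force: [-0.0, -0.6, -1.3]
width: 0.0006
```

```bash
cat >> h.py <<'E'
def arc(q,back,r=.105):
    "local->world finger pose: back m behind the knob at angle q"
    x,y=-r*np.cos(q)-back*np.sin(q), -r*np.sin(q)+back*np.cos(q)
    return (*l2w(x,y),YAW+q)
E
python3 - <<'E'
from a import *
o=robot.get_obs();print(o["time"],o["tool_pos"],o["ee_rot"],o["wrist_force"])
p,W=wristW("w2"); analyse(p,W)
x,y,t=arc(-.324,.032); print(x,y,rel(x,y,.205,t))
E
```

```text
5.7333 [0.56408935 0.10236178 0.2838439 ] [ 3.14101601e+00  1.82961962e-03 -1.28338113e-01] [-0.0279967  -0.64895211 -1.28020169]
head c,r [-0.79365891  1.22992833 63.90438861] redmark ang nan 0 z nan
knob loc [-100.0013353    33.17295879] r 104.22341507171369 ang -0.3114992965432362 241 z 0.2235620234211668
rocker loc x [-82.74296793 -38.27793737] y [178.11070642 202.03539664] z front/rear [np.float64(0.06763770654006118), np.float64(0.07452586962856035)]
0.5360688508428098 -0.02140955814970416 [-1.159 12.628  7.795  0.323]a.py:20: RuntimeWarning: Mean of empty slice.
  print("head c,r",f*1000,"redmark ang",ang(R.mean(0)),len(R),"z",W[rm][:,2].mean())
  ret = um.true_divide(
  ret = ret.dtype.type(ret / rcount)
```

The depth readings show the rocker has flipped: front half 67.6 mm, rear half 74.5 mm. Now the lever.

servo_tool(series="1 -1.2 4 0 0.1; 1 -1.2 8 0 0.2; 1 -1.2 12 0 0.32; 1 -1.2 12.4 0 0.32; 1 -1.2 12.4 2 0.32; 1 -1.2 12.4 5 0.32; 1 -1.2 12.4 7.8 0.32; 1 -1.2 12.4 7.8 0.32; 1 -1.2 12.4 7.8 0.32; 1 -1.2 12.4 7.8 0.32; 1 -1.2 12.4 7.8 0.32")

```text
time: 6.7
tool_pos: [0.5376, -0.0189, 0.2096]
ee_rot: [-3.141, -0.003, -0.448]
wrist_force: [0.3, -0.5, 1.3]
width: 0.0006
```

```bash
python3 - <<'E'
from a import *
o=robot.get_obs();print(o["time"],o["tool_pos"],o["ee_rot"],o["wrist_force"])
p,W=wristW("w3"); analyse(p,W)
for q in np.arange(-.3,.61,.06):
    x,y,t=arc(q,.0185); print(round(q,2),rel(x,y,.205,t))
E
```

```text
6.7 [ 0.53764402 -0.01885493  0.20960803] [-3.14052983 -0.00343171 -0.44755554] [ 0.27243804 -0.54792266  1.26358266]
head c,r [-0.95997999  0.09325862 64.37359579] redmark ang 0.7101163424199326 193 z 0.20132658674786066
knob loc [-100.14328841   32.62985673] r 104.38370986215205 ang -0.31698361586435847 430 z 0.22386012216798623
rocker loc x [-82.60053729 -37.67032493] y [177.21918839 203.4027794 ] z front/rear [np.float64(0.06756853770812879), np.float64(0.07467633908986315)]
-0.3 [-0.087  1.9    0.481 -0.02 ]
-0.24 [-0.166  2.534  0.481 -0.08 ]
-0.18 [-0.207  3.173  0.481 -0.14 ]
-0.12 [-0.21   3.812  0.481 -0.2  ]
-0.06 [-0.174  4.451  0.481 -0.26 ]
0.0 [-0.1    5.086  0.481 -0.32 ]
0.06 [ 0.012  5.716  0.481 -0.38 ]
0.12 [ 0.162  6.338  0.481 -0.44 ]
0.18 [ 0.348  6.95   0.481 -0.5  ]
0.24 [ 0.571  7.549  0.481 -0.56 ]
0.3 [ 0.829  8.134  0.481 -0.62 ]
0.36 [ 1.122  8.703  0.481 -0.68 ]
0.42 [ 1.449  9.253  0.481 -0.74 ]
0.48 [ 1.808  9.782  0.481 -0.8  ]
0.54 [ 2.198 10.289  0.481 -0.86 ]
0.6 [ 2.618 10.771  0.481 -0.92 ]
```

View pics/w3.png

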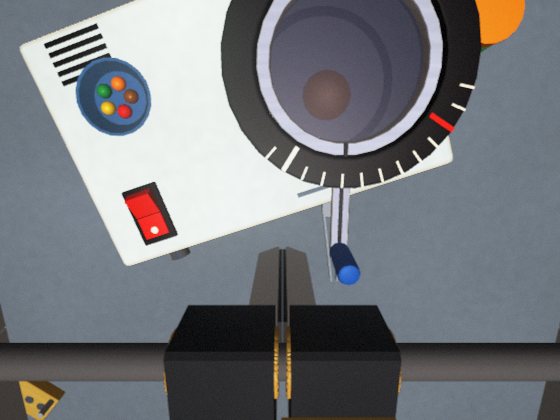

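The fingers stand beside the knob at (347,270), on its pod side. The head, lever line and red mark at (442,123) are all clear. I'll push along the arc in stages.

servo_tool(series="1 -0.03 0.9 0.2 0; 1 -0.09 1.6 0.2 -0.02; 1 -0.13 2.2 0.2 -0.05; 1 -0.17 2.53 0.2 -0.08; 1 -0.2 2.85 0.2 -0.11; 1 -0.21 3.17 0.2 -0.14; 1 -0.21 3.5 0.2 -0.17; 1 -0.21 3.8 0.2 -0.2; 1 -0.2 4.13 0.2 -0.23; 1 -0.17 4.45 0.2 -0.26; 1 -0.14 4.77 0.2 -0.29; 1 -0.1 5.09 0.2 -0.32; 1 -0.05 5.4 0.2 -0.35; 1 0.01 5.72 0.2 -0.38; 1 0.08 6.03 0.2 -0.41; 1 0.16 6.34 0.2 -0.44; 1 0.25 6.65 0.2 -0.47; 1 0.35 6.95 0.2 -0.5; 1 0.35 6.95 0.2 -0.5; 1 0.35 6.95 0.2 -0.5")

```text
time: 8.42
tool_pos: [0.5096, -0.0837, 0.2063]
ee_rot: [3.141, -0.001, 0.051]
wrist_force: [0.1, 0.6, 0.8]
width: 0.0002
```

```bash
cat > s.py <<'E'
import sys
from a import *
o=robot.get_obs();print(o["time"],o["tool_pos"],o["ee_rot"],o["wrist_force"])
p,W=wristW(sys.argv[1]); analyse(p,W)
for q in np.arange(float(sys.argv[2]),.71,.06):
    x,y,t=arc(q,.0185); print(round(q,2),rel(x,y,.205,t))
E
python3 s.py w4 .18
```

```text
8.4167 [ 0.5096275  -0.08371906  0.20633822] [ 3.14065626e+00 -1.28648125e-03  5.05200386e-02] [0.14160512 0.61542082 0.7771249 ]
head c,r [-1.38464387 -0.46079483 64.11376074] redmark ang 0.7052769691446893 185 z 0.20133501655166505
knob loc [-103.08005498  -20.84909824] r 103.71904143797941 ang 0.19786090693061895 417 z 0.22389986345680338
rocker loc x [-82.609357   -37.49188383] y [177.17089509 203.71526621] z front/rear [np.float64(0.06775424119076973), np.float64(0.0749678863429768)]
0.18 [ 0.124 -0.045  0.112 -0.002]
0.24 [ 0.033  0.588  0.112 -0.062]
0.3 [-0.02   1.225  0.112 -0.122]
0.36 [-0.034  1.865  0.112 -0.182]
0.42 [-0.01   2.504  0.112 -0.242]
0.48 [ 0.052  3.141  0.112 -0.302]
0.54 [ 0.153  3.772  0.112 -0.362]
0.6 [ 0.291  4.397  0.112 -0.422]
0.66 [ 0.466  5.012  0.112 -0.482]
```

servo_tool(series="1 0.1 0.25 0 -0.03; 1 0.03 0.59 0 -0.06; 1 0 0.9 0 -0.09; 1 -0.02 1.22 0 -0.12; 1 -0.03 1.54 0 -0.15; 1 -0.03 1.86 0 -0.18; 1 -0.02 2.18 0 -0.21; 1 -0.01 2.5 0 -0.24; 1 0.02 2.82 0 -0.27; 1 0.05 3.14 0 -0.3; 1 0.1 3.45 0 -0.33; 1 0.15 3.77 0 -0.36; 1 0.21 4.05 0 -0.39; 1 0.29 4.4 0 -0.42; 1 0.29 4.4 0 -0.42; 1 0.29 4.4 0 -0.42; 1 0.29 4.4 0 -0.42; 1 0.29 4.4 0 -0.42")

```text
time: 9.97
tool_pos: [0.5146, -0.1269, 0.2055]
ee_rot: [3.141, 0.0, 0.471]
wrist_force: [0.9, -0.5, -0.4]
width: 0.0006
```

```bash
python3 s.py w5 .6
```

```text
9.9667 [ 0.51462442 -0.12694862  0.20552645] [3.14127052e+00 1.88267437e-04 4.71235279e-01] [ 0.93052383 -0.54941569 -0.40901594]
head c,r [-1.00149642 -0.79210069 64.21913188] redmark ang 0.6975140601446295 180 z 0.20126548877445175
knob loc [-86.11864489 -60.11124866] r 103.74820615111376 ang 0.6086503608615511 419 z 0.22392913844431384
rocker loc x [-83.00190012 -51.5964441 ] y [177.16826386 203.22519581] z front/rear [np.float64(0.06758858166984374), np.float64(nan)]
0.6 [-0.014  0.042  0.052 -0.001]
0.66 [-0.105  0.675  0.052 -0.061]
  return _methods._mean(a, axis=axis, dtype=dtype,
  ret = ret.dtype.type(ret / rcount)
```

View pics/w5.png

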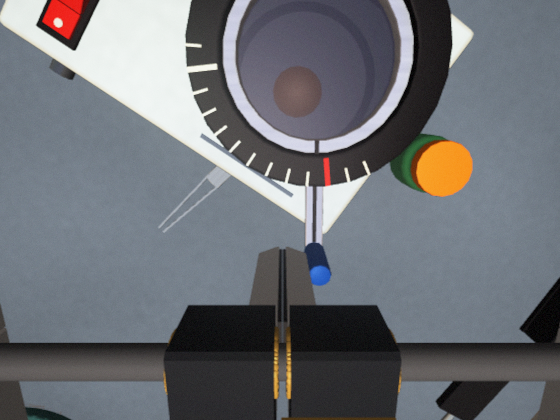

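The lever line, at about (316,186), is half a division short of the red mark at (327,185). That agrees with the measured 0.609 rad against 0.698. I'll push the last 0.085 rad slowly.

servo_tool(series="1 -0.03 0.15 0 -0.015; 1 -0.05 0.3 0 -0.03; 1 -0.07 0.45 0 -0.045; 1 -0.09 0.6 0 -0.06; 1 -0.1 0.7 0 -0.07; 1 -0.1 0.8 0 -0.08; 1 -0.11 0.86 0 -0.085; 1 -0.11 0.9 0 -0.085; 1 -0.11 0.9 0 -0.085; 1 -0.11 0.9 0 -0.085; 1 -0.11 0.9 0 -0.085")

```text
time: 10.93
tool_pos: [0.5179, -0.1356, 0.2055]
ee_rot: [3.141, 0.0, 0.557]
wrist_force: [-0.0, 0.1, 0.0]
width: 0.0004
```

```bash
python3 s.py w6 .68 2>/dev/null
```

```text
10.9333 [ 0.51788501 -0.13556626  0.20548885] [3.14114072e+00 6.25552116e-05 5.56769357e-01] [-0.03305568  0.12001088  0.02040788]
head c,r [-1.10064983 -0.80690524 64.12791725] redmark ang 0.6995930013880141 178 z 0.20132617031616534
knob loc [-80.92012559 -67.00022321] r 103.69524605841748 ang 0.6923459970312408 405 z 0.2239816363850271
rocker loc x [-83.4619066  -67.59215225] y [176.82096307 196.50786901] z front/rear [np.float64(0.06784122398496203), np.float64(nan)]
0.68 [-0.019 -0.036  0.048  0.004]
```

The lever is at 0.692, against the mark measured at 0.700. I'll back off sideways, rise, and check from clear.

servo_tool(series="1 0 -0.5 0 0; 1 0 -1.5 0 0; 1 0 -2.5 0 0; 1 -0.5 -2.5 -3 0; 1 -1 -2.5 -7 0; 1 -1.5 -2.5 -11 0; 1 -2 -2.5 -13 0; 1 -2 -2.5 -13 0; 1 -2 -2.5 -13 0; 1 -2 -2.5 -13 0; 1 -2 -2.5 -13 0; 1 -2 -2.5 -13 0")

```text
time: 11.98
tool_pos: [0.4871, -0.1243, 0.3332]
ee_rot: [-3.138, 0.002, 0.557]
wrist_force: [1.4, 0.1, 0.8]
width: 0.0004
```

```bash
python3 s.py w7 .8 2>/dev/null; python3 - <<'E'
from h import *
p,d=snapshot("side"); save("side2",p)
a=np.load("side_p.npy"); print([ (x,y) for x,y in [] ])
cv2.imwrite("pics/s2.png",cv2.resize(cv2.cvtColor(np.hstack([a[130:310,130:350],p[130:310,130:350]]),cv2.COLOR_RGB2BGR),None,fx=1.8,fy=1.8))
E
```

```text
11.9833 [ 0.48711842 -0.124276    0.33322627] [-3.13834323e+00  2.47333717e-03  5.57222795e-01] [1.37615523 0.06722138 0.84754023]
head c,r [-1.92212367 -1.62489875 63.37540708] redmark ang 0.6984438193691079 80 z 0.20124189895872258
knob loc [-81.07950034 -67.00966747] r 102.66965599228654 ang 0.69040059372738 153 z 0.2242051354238496
rocker loc x [-83.12036601 -50.24218919] y [177.04211375 203.03902028] z front/rear [np.float64(0.06781842794057072), np.float64(0.06899753734023917)]
[]
```

View pics/w7.png

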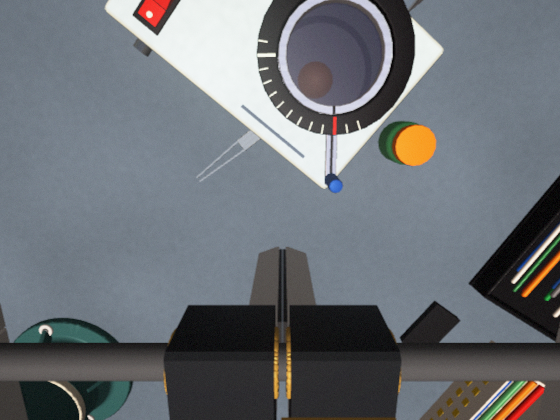

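View pics/s2.png

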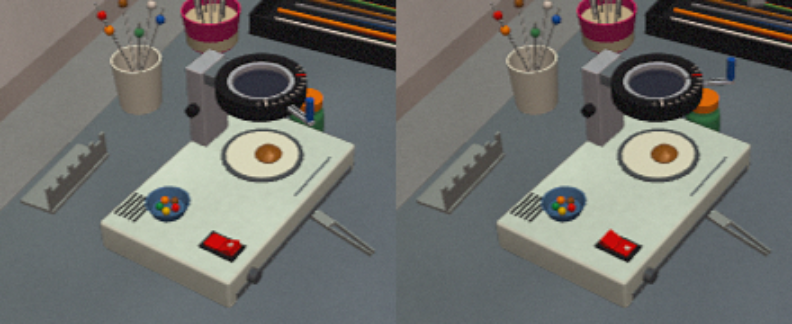

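The lever line runs into the red mark at (335,125). In the side view the rocker has flipped, and the pendant, dish and jar have not moved. The arm is clear, so I'm handing in.

```bash
python3 -c "
from bench import robot
print(robot.get_obs()['qvel'].round(3)); print(robot.close_job())"
```

```text
[-0.001 -0.001 -0.011  0.     0.001  0.001]
the job is handed in; nothing more can be done
None
```

The lamp is switched on and the lever stands at the long red mark. I handed the job in at about 12 s of the 53 s allowed; it reports no verdict.

- **Rocker:** I pressed the white-dot half level with closed fingertips, at about 9 N. Right after the press, depth readings put the front half at 67.6 mm and the rear half at 74.5 mm. The last wrist picture still showed the front half level.
- **Lever:** I pushed the knob round with the outside of the closed fingers, never gripping it, and kept off the filter. After backing off, the lever measured 0.690 rad and the red mark 0.698 rad, about 0.5° apart. The lever line ran straight into the mark in that picture.
- **Bystanders:** The before and after side views show the pendant, dish, jar and tweezers unmoved. I did not check the press block and paddle separately; the tool passed well above the bench and I saw no contact with them.
- **Disagreements:** Two readings from the final wrist view were off by a little.
  - The circle fitted to the head was off by 2–3 mm, and the knob radius came out at 102.7 mm instead of 105 mm.
  - The rear half of the rocker was cut off by the picture edge, so its last height reading (69 mm) is not meaningful.

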